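# Re-zero the parcel scale with its two-key hold

## Robot

A 6-joint arm with a two-finger parallel gripper is mounted at the origin on the work surface. World frame = base frame: x ahead of the robot, y to its left, z up, the work surface at z = 0. Lengths are in mm, angles in rad, forces in N, time in s.
With the tool pointing down it reaches from about 250 to 800 mm from the base axis. Payload 3.9 kg.
Tool frame: the origin (TCP) lies midway between the tips of the shut fingers; the grasp point (between the pads) lies 19 mm behind it (env.pinch_z is the distance from the TCP to the grasp point, in mm); z points along the fingers, y is the direction in which the jaws open and shut (so a half turn about z gives the same grasp; the last joint's range is limited). The gripper opens to 85 mm and grips with 20 to 120 N. Pads are 22 mm wide; open, the fingers measure 114 mm over their backs; the gripper's body (76 mm by 85 mm) begins 54 mm behind the grasp point. The pads swing forward as they close: fully open they stand 13 mm farther back than shut.
Start: joints at [-1.312, 0.26, -0.138, 1.173, 0, 1.571], TCP at [134.354, -507.508, 231.304] pointing down, gripper open.
Joint ranges: [-2.78, 2.78], [-0.83, 1.72], [-1.28, 1.37], [-1.9, 2.12], [-1.57, 1.48], [-3.14, 3.14]. Speed limits (rad/s): [2.57, 2.57, 3.14, 3.14, 3.14, 3.14].

## Interface

Orientations are given as a unit quaternion [w, x, y, z].
In Python, from workcell import env gives the robot as it stands. The module is installed in compiled form; this text tells all that it offers.
- The arm moves only by the tool play_rows, never from a script. Its argument "moves" is a list of rows, each a list of 3 entries, a list of its own where there are three numbers: the turn, a rotation vector about the tool's x, y, z in degrees, then the shift along the tool's x, y, z in m, then the finger opening in m, from 0 to 0.0854. In form: [[[wx, wy, wz], [dx, dy, dz], hand], ...]. A call has 1 to 8 rows; each row shifts and turns the commanded pose from where the row before left it, along the tool's axes as they then stand; what a row does not reach is not made up. A row lasts 1/10 s, in which the tool goes at most 50 mm and 8.59 degrees, less where a joint would pass 70% of its speed; a pose out of reach is approached as far as the arm can. A call is refused whole if a number of a shift passes 0.05 or a number of a turn 8.59, either way. A call with a gripper value outside its range is refused whole. The fingers move at their own pace and stop on an object; "grip_force" is the grip in N (left out, the last holds). Time passes only in rows, so rows that do not move let the fingers close. It gives the time, the measured TCP pose, the force and the opening at its end, in the units of the state.
- env.sense(): the state, without advancing time (a new reading comes with each control period).
- env.camera(name): name is "side" or "top" or "wrist"; returns a dict with "pixels" (480x640x3 uint8, blue, green, red), "fov_y" (degrees; the focal length in pixels is half the picture's height over the tangent of half this angle, whatever the lens; pixels are square), "cx", "cy" (the principal point, pixels), "world_from_camera" (4x4, takes a point from camera to world coordinates). Camera axes: x right, y down, z forward; pixel columns grow to the right and rows downward; lengths in mm; the calibration is good to about 2 mm. A picture is of the moment at which its call begins. There is no depth.
- env.job_done(): hands the job in, once; it reports no verdict.
The state is a dict: "time_s": time; "q": joint angles; "dq": joint speeds; "tau": joint torques, N m; "position": TCP position; "orientation": TCP orientation; "force": force on the tool from outside, world axes, zero at the start; "torque": the same for the moment, N m; "gripper_width": finger opening in mm.
Only numpy, scipy, OpenCV 4.12 (cv2) and the standard library are available. Lean on these libraries where they do the work, as an engineer would, in place of code of your own. Each camera call takes 0.05 s, during which the arm holds its last target.

## Task

The parcel scale on the packing bench has lost its zero: with one fingertip on each of the two round keys at the ends of the upper row, press both down together, hold them fully down for three seconds, then let both come up. Then tap the long key below them, fully down and up again, to store the zero. Only press, pick nothing up: keep off the steel weighing pan and the small square keys, and leave the other things on the bench where they are.

Things in the scene. Friction and masses are not known exactly. Their poses are not given: they have to be found in the camera images.
- scale: Heavy parcel scale, 330 x 300 mm, light grey: steel pan on its far half, sloping console along its near side, display left of the keypad. It does not shift. Origin: centre of the footprint at bench level; x from console to pan, y to the operator's left, z up. The console rises towards the pan at 10 degrees; the middle of its surface is at (-108, 0, 52) mm, 116 mm up the slope, 300 mm wide.
- key_left_top (a point): Centre of the top of the left round key: 18 mm diameter, dark grey, left end of the upper row, 8 mm proud of the console, at (-88, -19, 64) mm in the scale's frame. Site z points out of the panel (leans 10 degrees towards the operator), y along the row to the left, x up the slope. It moves with the key.
- key_right_top (a point): Centre of the top face of the right round key, the same as the left one, 72 mm from it centre to centre along the row, at (-88, -91, 64) mm in the scale's frame.
- key_sq_left_top (a point): Centre of the top face of the left of two small square keys (13 mm), 24 mm apart, in the upper row between the round ones; 5 mm proud of the console.
- key_sq_right_top (a point): The same for the right small square key.
- key_long_top (a point): Centre of the top face of the long key, 40 mm along the row by 16 mm, standing 8 mm proud; alone in the lower row, midway below the upper row and 40 mm down the slope from it (nearer the operator).
- key_left (a joint): Travel of the left round key in m: 0 up, 0.005 fully down. Springs back by itself; about 1 N starts it, 5.5 N holds it fully down. It moves straight into the panel.
- key_right (a joint): Travel of the right round key, the same.
- key_sq_left (a joint): Travel of the left square key, the same.
- key_sq_right (a joint): Travel of the right square key, the same.
- key_long (a joint): Travel of the long key, the same: 0 up, 0.005 fully down, about 5.5 N.
- pan: Loose stainless steel weighing pan, 205 x 290 mm, 12 mm thick, 0.7 kg, resting empty on the scale's four rubber supports; its top is 82 mm above the bench. Origin under its centre.
- weight: Steel calibration weight with a knob, 42 mm diameter, 64 mm tall, standing at the right front corner of the console. Origin at the centre of its underside.
- tape: Roll of brown packing tape lying flat, 104 mm diameter, 48 mm high, left of the console. Origin under its centre.
- cutter: Grey carton cutter lying flat, about 155 x 30 x 22 mm, in front of the console. Origin under it, near its middle.
- regulator: Brass gas valve standing upright, 34 mm diameter, 60 mm tall, with a short side outlet; in front of the console, to the right. Origin under its centre.
- carton: Small taped cardboard carton, 170 x 130 x 95 mm, right of the scale. Origin under its centre.
- bowls: Stack of brown fibre bowls, 146 mm diameter, 88 mm high, left of the scale. Origin under its centre.

How it is judged:
By the outcome, as a careful person would: the job done as asked, in the order asked, and still so for the second after the job is handed in, with the robot touching nothing.
It also fails if it takes over 42 s, if anything falls off the work surface, if the arm or the gripper's body presses on something with over 40 N, if the wrist force passes 120 N, or if a joint passes its speed limit or range.

## Working session

There is one attempt and no reset: what is moved stays moved. The work goes in short steps, Python scripts to look and compute and a tool call to move; the robot and the scene stay as the last step left them, time stands still between calls to the robot, and variables do not carry over. Pictures are saved under pics/ and viewed, and the job is handed in when it is done.

Besides the shell and the picture viewer there is one more tool, called by a JSON object that holds its "api" and its "payload". play_rows: Moves the arm, as the interface text tells. Its arguments: {"type":"object","properties":{"moves":{"type":"array","items":{"type":"array"}},"grip_force":{"type":"number"}},"required":["moves"]}

```bash
mkdir -p pics; python3 - <<'E'
from workcell import env
import cv2,json
s=env.sense();print(s)
for n in("top","side","wrist"):
    c=env.camera(n);cv2.imwrite(f"pics/{n}0.png",c["pixels"]);print(n,c["fov_y"],c["cx"],c["cy"],c["world_from_camera"])
E
```

```text
{'time_s': 0.0, 'q': array([-1.31199744e+00,  2.60673522e-01, -1.39369481e-01,  1.17269090e+00,
       -3.09926522e-06,  1.57080970e+00]), 'dq': array([ 7.49299642e-04,  1.78814345e-03, -9.52224624e-04,  3.07946298e-05,
        1.17636430e-03,  1.97345553e-04]), 'tau': array([-9.11594943e-04, -4.05674064e+01,  2.53923100e+01,  1.86469423e-02,
        9.01627641e-05,  8.49957587e-06]), 'position': array([ 134.18367894, -506.86263965,  230.47024311]), 'orientation': array([-9.60485519e-04,  9.91639965e-01,  1.29031943e-01, -1.26553889e-04]), 'force': array([-0.43095261, -0.2470969 ,  0.43261617]), 'torque': array([-0.04342899, -0.03035996, -0.029227  ]), 'gripper_width': 85.48332090012566}
top 44.858706332522466 321.2186390362152 243.13802734218868 [[-2.29950195e-02 -9.95693481e-01  8.98093621e-02  4.85116741e+02]
 [-9.99400720e-01  2.05694780e-02 -2.78405710e-02  4.20883972e+01]
 [ 2.58733434e-02 -9.03957356e-02 -9.95569777e-01  1.05351507e+03]
 [ 0.00000000e+00  0.00000000e+00  0.00000000e+00  1.00000000e+00]]
side 43.93592097766014 319.4248501259939 241.9203075834968 [[-6.71749363e-01 -4.02030206e-01  6.22193303e-01 -2.07404831e+02]
 [-7.40680166e-01  3.78204148e-01 -5.55296781e-01  7.58184752e+02]
 [-1.20700086e-02 -8.33866498e-01 -5.51834195e-01  7.79971898e+02]
 [ 0.00000000e+00  0.00000000e+00  0.00000000e+00  1.00000000e+00]]
wrist 61.4288643390117 320.4758367535939 242.06654263380082 [[ 2.56403650e-01 -9.23940859e-01 -2.83884586e-01  2.06669453e+02]
 [-9.66568408e-01 -2.45592510e-01 -7.36873861e-02 -4.87605162e+02]
 [-1.63714123e-03  2.93287587e-01 -9.56022861e-01  3.73358028e+02]
 [ 0.00000000e+00  0.00000000e+00  0.00000000e+00  1.00000000e+00]]
```

View pics/top0.png

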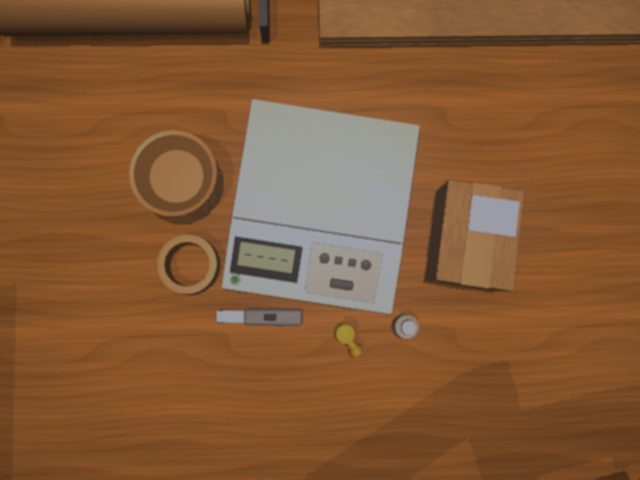

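View pics/side0.png

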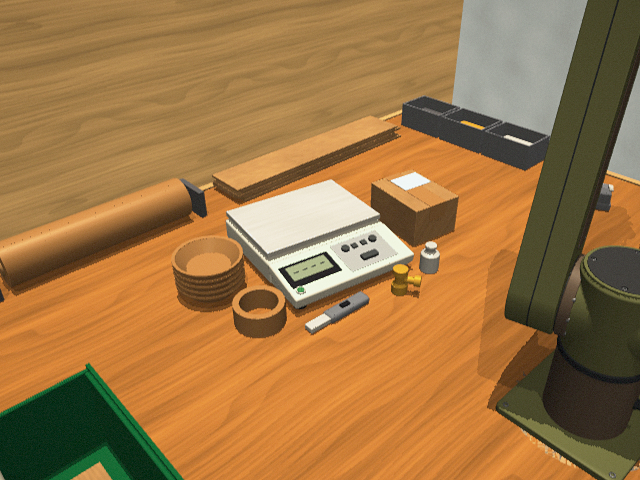

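View pics/wrist0.png

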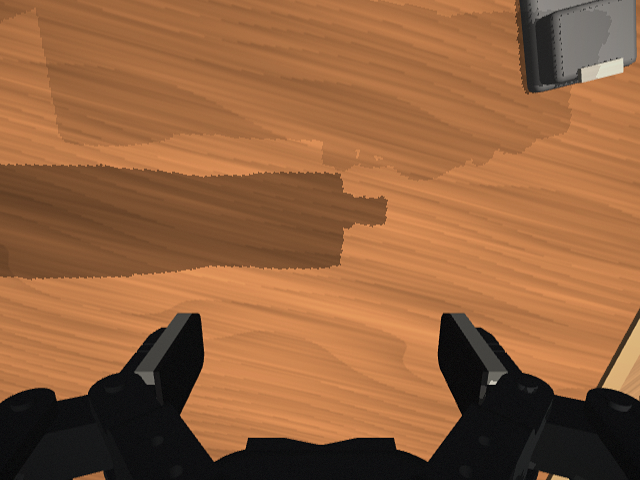

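The top view shows the round keys at about (324,258) and (366,265), the squares at (338,260) and (352,263), and the long key at (341,284). The side view shows the same keys near (346,248), (372,239) and (369,254). The wrist view shows only bare bench. I'll refine the pixel positions next.

```bash
python3 - <<'E'
import cv2
a=cv2.imread("pics/top0.png")[235:315,300:400];b=cv2.imread("pics/side0.png")[225:275,325:395]
cv2.imwrite("pics/topc.png",cv2.resize(a,None,fx=7,fy=7,interpolation=cv2.INTER_CUBIC))
cv2.imwrite("pics/sidec.png",cv2.resize(b,None,fx=10,fy=10,interpolation=cv2.INTER_CUBIC))
E
```

```text
(no output)
```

View pics/topc.png

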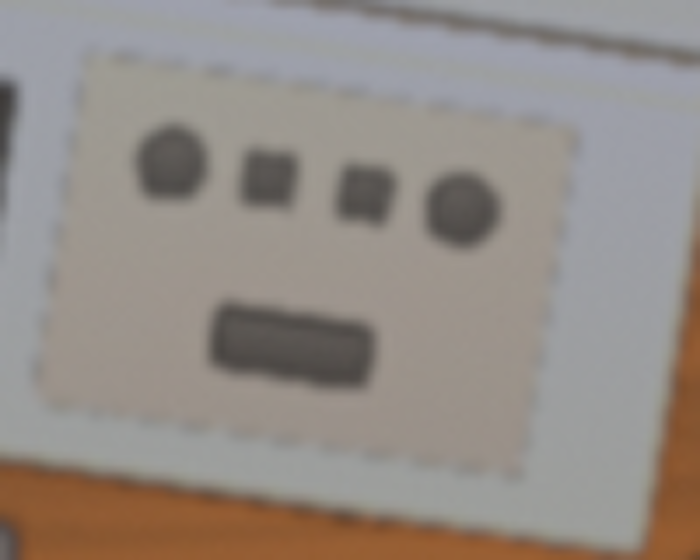

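View pics/sidec.png

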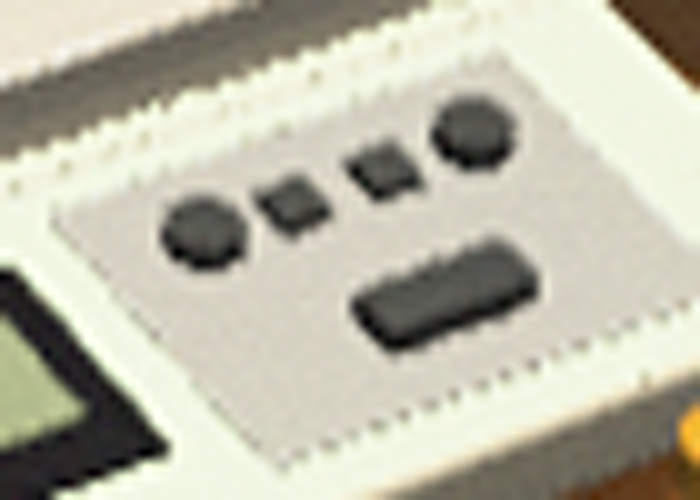

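```bash
cat > h.py <<'E'
import numpy as np
def ray(c,uv):
    f=240/np.tan(np.radians(c["fov_y"])/2);M=np.array(c["world_from_camera"])
    d=M[:3,:3]@np.array([(uv[0]-c["cx"])/f,(uv[1]-c["cy"])/f,1]);return M[:3,3],d/np.linalg.norm(d)
def tri(rs):
    A=0;b=0
    for o,d in rs:
        P=np.eye(3)-np.outer(d,d);A=A+P;b=b+P@o
    x=np.linalg.solve(A,b);return x,[np.linalg.norm((np.eye(3)-np.outer(d,d))@(x-o)) for o,d in rs]
def proj(c,p):
    f=240/np.tan(np.radians(c["fov_y"])/2);q=np.linalg.inv(c["world_from_camera"])@np.append(p,1)
    return c["cx"]+f*q[0]/q[2],c["cy"]+f*q[1]/q[2]
E
python3 - <<'E'
from h import *
from workcell import env
t=env.camera("top");s=env.camera("side")
P={}
for n,a,b in(("L",(324.1,257.7),(344.85,247.75)),("R",(365.6,264.4),(371.85,237.85)),("long",(341.3,283.6),(368.95,253.95))):
    x,e=tri([ray(t,a),ray(s,b)]);P[n]=x;print(n,x,e)
print(np.linalg.norm(P["L"]-P["R"]),np.linalg.norm((P["L"]+P["R"])/2-P["long"]))
d=P["L"]-P["R"];print(np.degrees(np.arctan2(-d[0],d[1])))
from scipy.spatial.transform import Rotation as R
q=env.sense()["orientation"];print(R.from_quat(q[[1,2,3,0]]).as_matrix())
E
```

```text
L [549.39835171   9.8029742   60.59524671] [np.float64(0.23223685791817664), np.float64(0.2322368579180238)]
R [536.46349766 -60.95910176  60.59177064] [np.float64(0.12571284552613135), np.float64(0.12571284552613304)]
long [504.69867212 -18.91765754  53.26074904] [np.float64(0.17884839990739584), np.float64(0.1788483999072917)]
71.9345664865153 39.4947529544414
-10.358935683272797
[[ 9.66689238e-01  2.55952841e-01 -2.45298410e-04]
 [ 2.55952959e-01 -9.66688759e-01  9.61991666e-04]
 [ 9.09728506e-06 -9.92731844e-04 -9.99999507e-01]]
```

{"api": "play_rows", "payload": {"moves": [[[0, 0, -8.5], [0, 0, 0], 0.06], [[0, 0, -8.5], [0, 0, 0], 0.06], [[0, 0, -8.5], [0, 0, 0], 0.06], [[0, 0, -8.5], [0, 0, 0], 0.06], [[0, 0, -8.5], [0, 0, 0], 0.06], [[0, 0, -8.5], [0, 0, 0], 0.06], [[0, 0, -8.5], [0, 0, 0], 0.06], [[0, 0, -8.5], [0, 0, 0], 0.06]]}}

```text
time_s: 1.05
position: [134.3, -507.4, 231.2]
orientation: [-0.0, 0.748, 0.664, 0.0]
force: [0.5, -0.3, 0.7]
gripper_width: 60.2
```

{"api": "play_rows", "payload": {"moves": [[[0, 0, -8.5], [0, 0, 0], 0.06], [[0, 0, -8.5], [0, 0, 0], 0.06], [[0, 0, -8.5], [0, 0, 0], 0.06], [[0, 0, -8.5], [0, 0, 0], 0.06], [[0, 0, -8.5], [0, 0, 0], 0.06], [[0, 0, -8.5], [0, 0, 0], 0.06], [[0, 0, -8.5], [0, 0, 0], 0.06], [[0, 0, -8.5], [0, 0, 0], 0.06]]}}

```text
time_s: 1.85
position: [134.3, -507.4, 231.1]
orientation: [-0.0, 0.249, 0.969, 0.0]
force: [0.2, 0.7, -0.8]
gripper_width: 60.4
```

{"api": "play_rows", "payload": {"moves": [[[0, 0, -8.5], [0, 0, 0], 0.06], [[0, 0, -8.5], [0, 0, 0], 0.06], [[0, 0, -1.8], [0, 0, 0], 0.06], [[0, 0, 0], [0, 0, 0], 0.06]]}}

```text
time_s: 2.25
position: [134.3, -507.4, 231.2]
orientation: [-0.0, 0.091, 0.996, 0.0]
force: [0.2, 0.2, 0.3]
gripper_width: 59.8
```

```bash
cat >> h.py <<'E'
from scipy.spatial.transform import Rotation as R
def go(target):
    from workcell import env
    s=env.sense();q=s["orientation"];M=R.from_quat(q[[1,2,3,0]]).as_matrix()
    th=np.radians(-10.36);xs=np.array([np.cos(th),np.sin(th),0]);ys=np.array([-np.sin(th),np.cos(th),0])
    n=np.cos(np.radians(10))*np.array([0,0,1])-np.sin(np.radians(10))*xs
    D=np.stack([np.cross(ys,-n),ys,-n],1)
    print("t",round(s["time_s"],2),"pos",s["position"].round(1),"F",s["force"].round(1),"w",round(s["gripper_width"],1),"q",s["q"].round(2))
    print("turn deg (tool)",np.degrees(R.from_matrix(M.T@D).as_rotvec()).round(2))
    print("shift now axes",(M.T@(target-s["position"])).round(1),"desired axes",(D.T@(target-s["position"])).round(1))
    return s,M,D,n
E
python3 -c "
from h import *
go(np.array([522.4,-21.9,181]))"
```

```text
t 2.25 pos [ 134.3 -507.4  231.2] F [0.2 0.2 0.3] w 59.8 q [-1.31  0.26 -0.14  1.17 -0.   -1.13]
turn deg (tool) [ 1.000e-02 -1.001e+01 -3.000e-02]
shift now axes [-294.2  547.5   50.3] desired axes [-281.3  547.4  100.5]
```

{"api": "play_rows", "payload": {"moves": [[[0, 0, 0], [-0.0226, 0.0421, 0.0038], 0.06], [[0, 0, 0], [-0.0226, 0.0421, 0.0038], 0.06], [[0, 0, 0], [-0.0226, 0.0421, 0.0038], 0.06], [[0, 0, 0], [-0.0226, 0.0421, 0.0038], 0.06], [[0, 0, 0], [-0.0226, 0.0421, 0.0038], 0.06], [[0, 0, 0], [-0.0226, 0.0421, 0.0038], 0.06], [[0, 0, 0], [-0.0226, 0.0421, 0.0038], 0.06], [[0, 0, 0], [-0.0226, 0.0421, 0.0038], 0.06]]}}

```text
time_s: 3.05
position: [373.8, -207.2, 201.0]
orientation: [0.0, 0.091, 0.996, -0.0]
force: [0.5, -0.2, -0.1]
gripper_width: 60.1
```

{"api": "play_rows", "payload": {"moves": [[[0, 0, 0], [-0.0226, 0.0421, 0.0038], 0.06], [[0, 0, 0], [-0.0226, 0.0421, 0.0038], 0.06], [[0, 0, 0], [-0.0226, 0.0421, 0.0038], 0.06], [[0, 0, 0], [-0.0226, 0.0421, 0.0038], 0.06], [[0, 0, 0], [-0.0226, 0.0421, 0.0038], 0.06], [[0, -5, 0], [0, 0, 0], 0.06], [[0, -5, 0], [0, 0, 0], 0.06], [[0, 0, 0], [0, 0, 0], 0.06]]}}

```text
time_s: 3.85
position: [517.7, -21.1, 180.0]
orientation: [0.084, 0.09, 0.992, -0.008]
force: [0.0, -0.2, -0.8]
gripper_width: 60.3
```

```bash
python3 -c "
from h import *
go(np.array([522.4,-21.9,181]))
from workcell import env
import cv2
c=env.camera('wrist');cv2.imwrite('pics/w1.png',c['pixels']);np.save('w1.npy',c,allow_pickle=True)
for p in ([549.4,9.8,62],[536.5,-61,62],[504.7,-18.9,55]): print(proj(c,p))
"
```

```text
t 3.85 pos [517.7 -21.1 180. ] F [ 0.  -0.2 -0.8] w 60.3 q [-0.02  0.16 -0.43  0.82 -0.03  0.15]
turn deg (tool) [-0.03 -0.28  0.04]
shift now axes [-4.8  0.1 -0.2] desired axes [-4.8  0.1 -0.2]
(np.float64(372.8842640175012), np.float64(241.06004424839878))
(np.float64(267.3127147512914), np.float64(240.9746364961125))
(np.float64(319.71481829075645), np.float64(183.1306493675333))
```

View pics/w1.png

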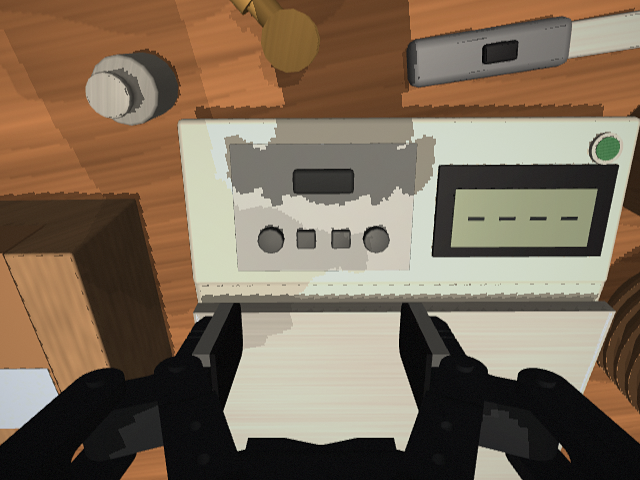

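The wrist view shows the round keys at (376,239) and (270.5,239.5) and the long key at (323,181), all about 3 px right of prediction. The fingertips are near (222,305) and (420,305).

```bash
python3 -c "
from h import *
import cv2
s,M,D,n=go(np.array([522.4,-21.9,181]))
c=np.load('w1.npy',allow_pickle=True).item()
for z in (0,-4,-8):
  for x in (-11,11):
    print(z,x,[tuple(np.round(proj(c,s['position']+M@np.array([x,y,z])),0)) for y in (30,37,44.5,-30,-37,-44.5)])
im=cv2.imread('pics/w1.png')[280:480,150:490]
cv2.imwrite('pics/w1c.png',cv2.resize(im,None,fx=2.3,fy=2.3,interpolation=cv2.INTER_CUBIC).clip(0,255))
g=(np.clip(cv2.resize(im,None,fx=2.3,fy=2.3,interpolation=cv2.INTER_CUBIC).astype(float)/255,0,1)**.45*255).astype('uint8');cv2.imwrite('pics/w1g.png',g)
"
```

```text
t 3.9 pos [519.6 -21.6 181.3] F [-0.1 -0.2  0.6] w 60.2 q [-0.03  0.16 -0.42  0.82 -0.03  0.15]
turn deg (tool) [-0.01 -0.18  0.  ]
shift now axes [-2.7  0.2  0.7] desired axes [-2.7  0.2  0.7]
0 -11 [(np.float64(394.0), np.float64(348.0)), (np.float64(412.0), np.float64(348.0)), (np.float64(430.0), np.float64(348.0)), (np.float64(244.0), np.float64(348.0)), (np.float64(226.0), np.float64(348.0)), (np.float64(208.0), np.float64(348.0))]
0 11 [(np.float64(397.0), np.float64(298.0)), (np.float64(415.0), np.float64(298.0)), (np.float64(435.0), np.float64(298.0)), (np.float64(241.0), np.float64(298.0)), (np.float64(223.0), np.float64(298.0)), (np.float64(203.0), np.float64(298.0))]
-4 -11 [(np.float64(396.0), np.float64(354.0)), (np.float64(414.0), np.float64(354.0)), (np.float64(433.0), np.float64(354.0)), (np.float64(242.0), np.float64(354.0)), (np.float64(224.0), np.float64(354.0)), (np.float64(205.0), np.float64(354.0))]
-4 11 [(np.float64(399.0), np.float64(302.0)), (np.float64(418.0), np.float64(302.0)), (np.float64(438.0), np.float64(303.0)), (np.float64(239.0), np.float64(302.0)), (np.float64(220.0), np.float64(302.0)), (np.float64(200.0), np.float64(302.0))]
-8 -11 [(np.float64(398.0), np.float64(360.0)), (np.float64(416.0), np.float64(360.0)), (np.float64(436.0), np.float64(360.0)), (np.float64(240.0), np.float64(360.0)), (np.float64(222.0), np.float64(360.0)), (np.float64(202.0), np.float64(360.0))]
-8 11 [(np.float64(401.0), np.float64(307.0)), (np.float64(420.0), np.float64(307.0)), (np.float64(441.0), np.float64(307.0)), (np.float64(237.0), np.float64(307.0)), (np.float64(218.0), np.float64(307.0)), (np.float64(197.0), np.float64(307.0))]
```

View pics/w1g.png

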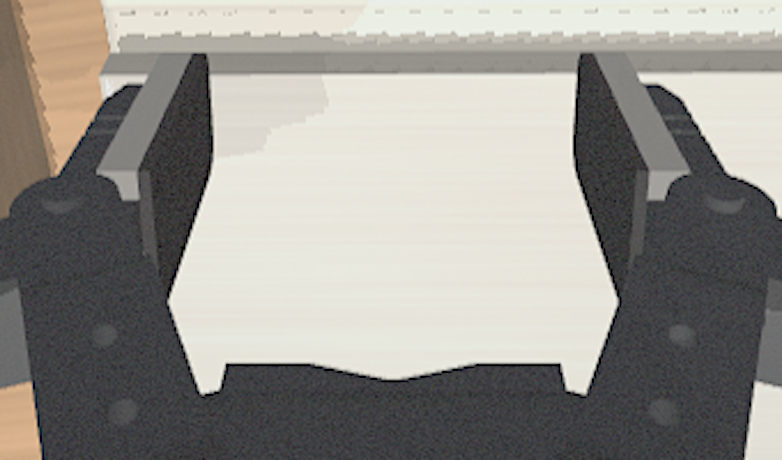

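{"api": "play_rows", "payload": {"moves": [[[0, 0, 0], [-0.002, 0, 0.001], 0.064], [[0, 0, 0], [0, 0, 0], 0.064], [[0, 0, 0], [0, 0, 0], 0.064]]}}

```text
time_s: 4.2
position: [525.4, -22.9, 181.9]
orientation: [0.087, 0.091, 0.992, -0.008]
force: [0.9, -0.2, -1.1]
gripper_width: 64.1
```

```bash
python3 -c "
from h import *
from workcell import env
import cv2
s,M,D,n=go(np.array([522.4,-21.9,181]))
c=env.camera('wrist');cv2.imwrite('pics/w2.png',c['pixels']);np.save('w2.npy',c,allow_pickle=True)
im=c['pixels'][160:280,220:420]
cv2.imwrite('pics/w2c.png',cv2.resize(im,None,fx=4,fy=4,interpolation=cv2.INTER_CUBIC))
for p in ([549.4,9.8,62],[536.5,-61,62],[504.7,-18.9,55]): print(proj(c,p))
"
```

```text
t 4.2 pos [525.4 -22.9 181.9] F [ 0.9 -0.2 -1.1] w 64.1 q [-0.03  0.17 -0.41  0.82 -0.03  0.15]
turn deg (tool) [ 0.    0.05 -0.07]
shift now axes [3.2 0.5 0.3] desired axes [3.2 0.5 0.3]
(np.float64(373.78616371772864), np.float64(228.34729623506004))
(np.float64(267.41191975584445), np.float64(228.4818999547247))
(np.float64(320.1124902346512), np.float64(169.56958734551438))
```

View pics/w2c.png

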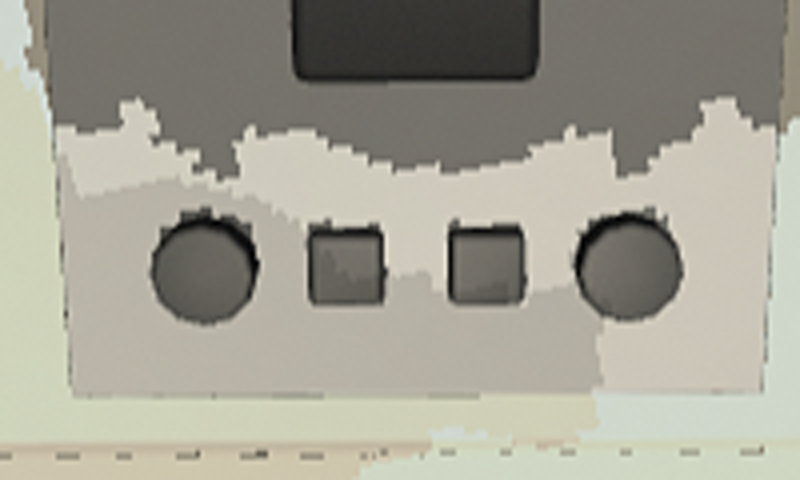

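```bash
python3 -c "
from h import *
th=np.radians(-10.36);xs=np.array([np.cos(th),np.sin(th),0])
n=np.cos(np.radians(10))*np.array([0,0,1])-np.sin(np.radians(10))*xs
go(np.array([542.5,-24.6,63])+20*n)"
```

```text
t 4.25 pos [525.1 -22.9 181.7] F [-0.2 -0.2  0.9] w 64.3 q [-0.03  0.17 -0.42  0.82 -0.03  0.15]
turn deg (tool) [-0.    0.04 -0.07]
shift now axes [ 3.5  1.5 99.9] desired axes [ 3.4  1.5 99.9]
```

{"api": "play_rows", "payload": {"moves": [[[0, 0, 0], [0.001, 0.0005, 0.02], 0.064], [[0, 0, 0], [0.001, 0.0005, 0.02], 0.064], [[0, 0, 0], [0.001, 0.0005, 0.02], 0.064], [[0, 0, 0], [0.0005, 0, 0.02], 0.064], [[0, 0, 0], [0, 0, 0.01], 0.064], [[0, 0, 0], [0, 0, 0.01], 0.064], [[0, 0, 0], [0, 0, 0], 0.064], [[0, 0, 0], [0, 0, 0], 0.064]]}}

```text
time_s: 5.05
position: [538.4, -23.5, 82.5]
orientation: [0.087, 0.09, 0.992, -0.008]
force: [0.3, 0.3, 0.5]
gripper_width: 64.0
```

```bash
python3 -c "
from h import *
from workcell import env
import cv2
th=np.radians(-10.36);xs=np.array([np.cos(th),np.sin(th),0])
n=np.cos(np.radians(10))*np.array([0,0,1])-np.sin(np.radians(10))*xs
go(np.array([542.5,-24.6,63])+20*n)
c=env.camera('wrist');cv2.imwrite('pics/w3.png',c['pixels']);
im=c['pixels'][200:380,180:460]
g=(np.clip(cv2.resize(im,None,fx=2.8,fy=2.8,interpolation=cv2.INTER_CUBIC)/255.,0,1)**.6*255).astype('uint8');cv2.imwrite('pics/w3g.png',g)
c=env.camera('side');cv2.imwrite('pics/s3.png',cv2.resize(c['pixels'][150:300,280:440],None,fx=4,fy=4))
"
```

```text
t 5.05 pos [538.4 -23.5  82.5] F [0.3 0.3 0.5] w 64.0 q [-0.03  0.28 -0.55  0.56 -0.03  0.15]
turn deg (tool) [ 0.    0.02 -0.02]
shift now axes [-0.8 -0.3 -0. ] desired axes [-0.8 -0.3 -0. ]
```

View pics/w3g.png

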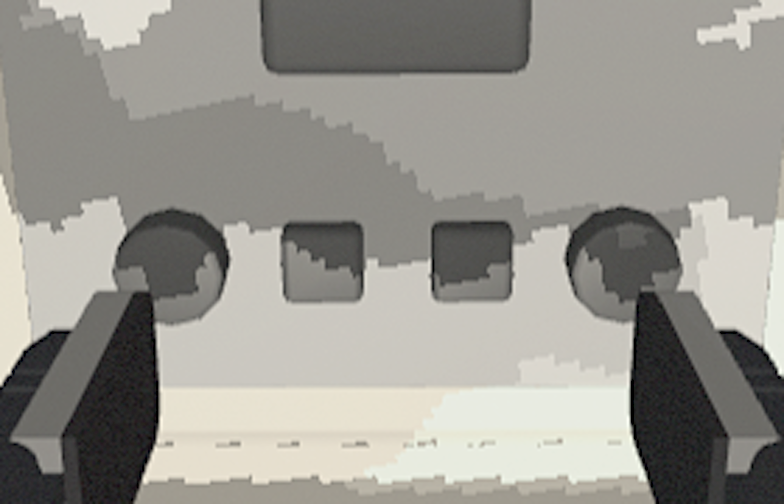

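View pics/s3.png

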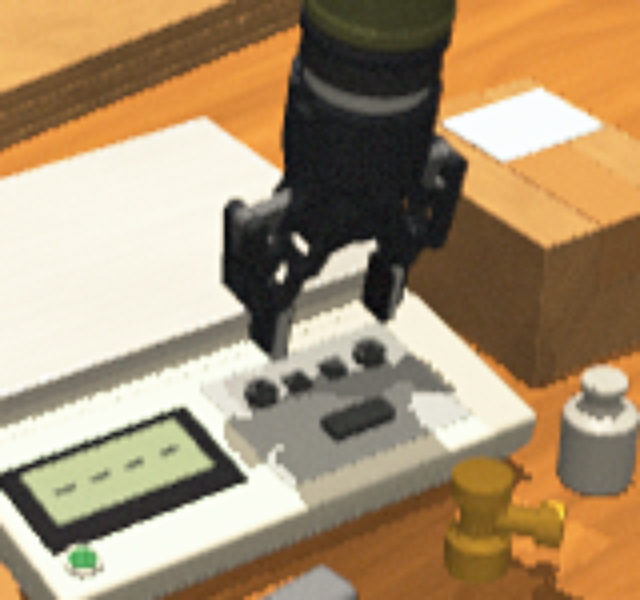

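Tips at crop columns 125 and 667 (mid 396) and keys at 171 and 625 (mid 398) are consistent with 72 mm tip spacing and good centring. I'll descend in small steps and watch the force.

{"api": "play_rows", "payload": {"moves": [[[0, 0, 0], [-0.0005, 0, 0.006], 0.064], [[0, 0, 0], [0, 0, 0.006], 0.064], [[0, 0, 0], [0, 0, 0.004], 0.064], [[0, 0, 0], [0, 0, 0.002], 0.064], [[0, 0, 0], [0, 0, 0], 0.064]]}}

```text
time_s: 5.65
position: [541.1, -24.1, 64.0]
orientation: [0.086, 0.09, 0.992, -0.008]
force: [-0.5, 0.1, 0.4]
gripper_width: 63.4
```

{"api": "play_rows", "payload": {"moves": [[[0, 0, 0], [0, 0, 0.002], 0.064], [[0, 0, 0], [0, 0, 0], 0.064], [[0, 0, 0], [0, 0, 0], 0.064]]}}

```text
time_s: 5.95
position: [541.9, -24.2, 62.6]
orientation: [0.087, 0.09, 0.992, -0.008]
force: [0.1, -0.3, -0.7]
gripper_width: 64.0
```

{"api": "play_rows", "payload": {"moves": [[[0, 0, 0], [0, 0, 0.002], 0.064], [[0, 0, 0], [0, 0, 0], 0.064], [[0, 0, 0], [0, 0, 0], 0.064]]}}

```text
time_s: 6.25
position: [542.1, -24.3, 60.6]
orientation: [0.087, 0.09, 0.992, -0.008]
force: [0.3, -0.7, 0.6]
gripper_width: 64.0
```

{"api": "play_rows", "payload": {"moves": [[[0, 0, 0], [0, 0, 0.002], 0.064], [[0, 0, 0], [0, 0, 0], 0.064], [[0, 0, 0], [0, 0, 0], 0.064]]}}

```text
time_s: 6.55
position: [542.5, -24.3, 58.5]
orientation: [0.087, 0.09, 0.992, -0.008]
force: [-0.1, -0.3, 1.1]
gripper_width: 63.6
```

```bash
python3 -c "
from h import *
from workcell import env
import cv2
c=env.camera('wrist')
im=c['pixels'][200:380,180:460]
g=(np.clip(cv2.resize(im,None,fx=2.8,fy=2.8,interpolation=cv2.INTER_CUBIC)/255.,0,1)**.6*255).astype('uint8');cv2.imwrite('pics/w4g.png',g)
c=env.camera('side');cv2.imwrite('pics/s4.png',cv2.resize(c['pixels'][200:280,320:420],None,fx=7,fy=7,interpolation=cv2.INTER_CUBIC))
"
```

```text
(no output)
```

View pics/w4g.png

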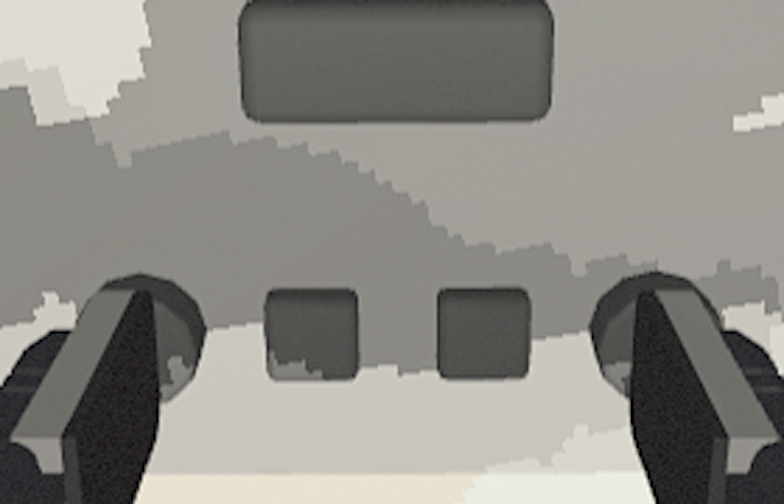

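View pics/s4.png

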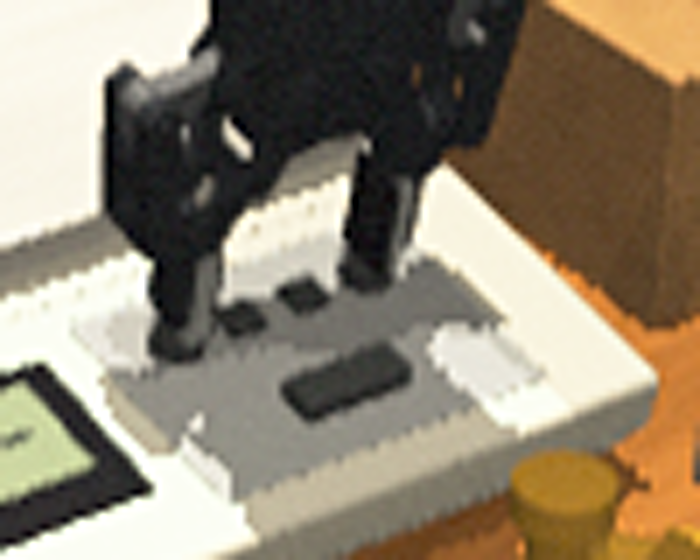

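Both tips are over the keys, centred to about 1 mm, and clear of the squares. They are still a few mm above.

{"api": "play_rows", "payload": {"moves": [[[0, 0, 0], [0.0005, 0, 0.002], 0.064], [[0, 0, 0], [0, 0, 0.001], 0.064], [[0, 0, 0], [0, 0, 0], 0.064]]}}

```text
time_s: 6.95
position: [543.1, -24.3, 56.0]
orientation: [0.087, 0.09, 0.992, -0.008]
force: [-0.7, 0.2, 4.6]
gripper_width: 63.9
```

{"api": "play_rows", "payload": {"moves": [[[0, 0, 0], [0, 0, 0.002], 0.064], [[0, 0, 0], [0, 0, 0], 0.064], [[0, 0, 0], [0, 0, 0], 0.064]]}}

```text
time_s: 7.25
position: [543.4, -24.4, 54.4]
orientation: [0.087, 0.09, 0.992, -0.008]
force: [-2.3, -0.8, 7.1]
gripper_width: 64.2
```

{"api": "play_rows", "payload": {"moves": [[[0, 0, 0], [0, 0, 0.001], 0.064], [[0, 0, 0], [0, 0, 0], 0.064], [[0, 0, 0], [0, 0, 0], 0.064]]}}

```text
time_s: 7.55
position: [543.5, -24.4, 53.5]
orientation: [0.087, 0.09, 0.992, -0.008]
force: [-3.1, 0.6, 9.0]
gripper_width: 64.1
```

{"api": "play_rows", "payload": {"moves": [[[0, 0, 0], [0, 0, 0.001], 0.064], [[0, 0, 0], [0, 0, 0], 0.064], [[0, 0, 0], [0, 0, 0], 0.064]]}}

```text
time_s: 7.85
position: [543.7, -24.5, 52.8]
orientation: [0.088, 0.09, 0.992, -0.008]
force: [-3.1, 0.2, 10.6]
gripper_width: 64.1
```

{"api": "play_rows", "payload": {"moves": [[[0, 0, 0], [0, 0, 0.001], 0.064], [[0, 0, 0], [0, 0, 0], 0.064], [[0, 0, 0], [0, 0, 0], 0.064]]}}

```text
time_s: 8.15
position: [543.7, -24.4, 52.6]
orientation: [0.088, 0.09, 0.992, -0.008]
force: [-7.0, 1.1, 18.2]
gripper_width: 64.2
```

{"api": "play_rows", "payload": {"moves": [[[0, 0, 0], [0, 0, 0.0007], 0.064], [[0, 0, 0], [0, 0, 0], 0.064], [[0, 0, 0], [0, 0, 0], 0.064]]}}

```text
time_s: 8.45
position: [543.8, -24.4, 52.5]
orientation: [0.088, 0.09, 0.992, -0.008]
force: [-9.0, 1.3, 24.0]
gripper_width: 64.0
```

```bash
python3 -c "
from h import *
from workcell import env
import cv2
s,M,D,n=go(np.array([542.5,-24.6,63]))
print(s['force']@M,s['torque']@M)
c=env.camera('wrist')
im=c['pixels'][200:380,180:460]
g=(np.clip(cv2.resize(im,None,fx=2.8,fy=2.8,interpolation=cv2.INTER_CUBIC)/255.,0,1)**.6*255).astype('uint8');cv2.imwrite('pics/w5g.png',g)
c=env.camera('side');cv2.imwrite('pics/s5.png',cv2.resize(c['pixels'][200:280,320:420],None,fx=7,fy=7,interpolation=cv2.INTER_CUBIC))
"
```

```text
t 8.45 pos [543.8 -24.4  52.5] F [-9.   1.3 24. ] w 64.0 q [-0.03  0.33 -0.58  0.48 -0.03  0.15]
turn deg (tool) [ 0.02  0.12 -0.01]
shift now axes [ -0.7  -0.4 -10.6] desired axes [ -0.6  -0.4 -10.6]
[  4.75507669  -0.32167265 -25.19104488] [0.14770901 1.13542145 0.00776735]
```

View pics/w5g.png

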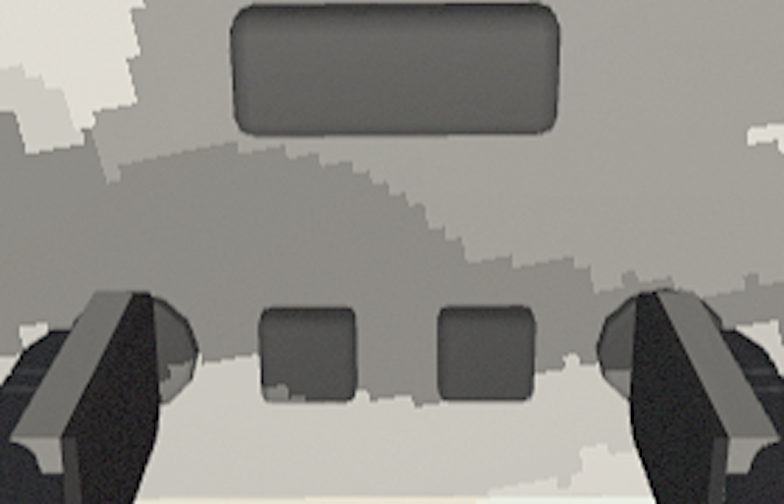

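View pics/s5.png

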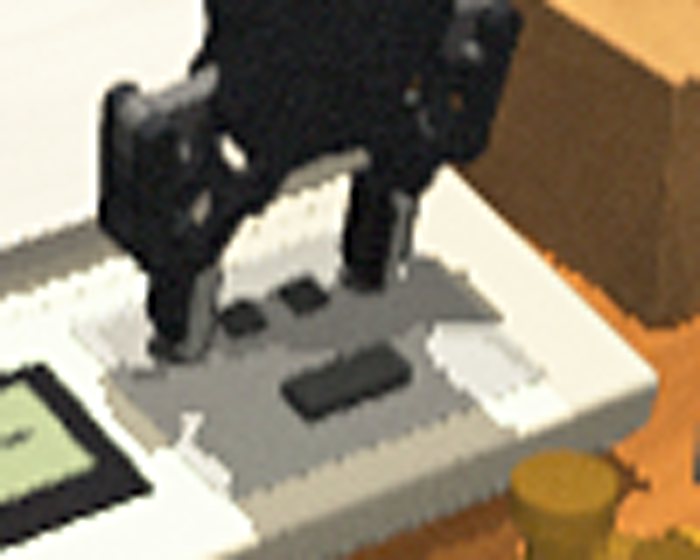

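Both keys look flush down in the views. Axial force is 25 N, and the moment implies about 15 and 10 N, both above 5.5 N. Now I'll hold.

{"api": "play_rows", "payload": {"moves": [[[0, 0, 0], [0, 0, 0], 0.064], [[0, 0, 0], [0, 0, 0], 0.064], [[0, 0, 0], [0, 0, 0], 0.064], [[0, 0, 0], [0, 0, 0], 0.064], [[0, 0, 0], [0, 0, 0], 0.064], [[0, 0, 0], [0, 0, 0], 0.064], [[0, 0, 0], [0, 0, 0], 0.064], [[0, 0, 0], [0, 0, 0], 0.064]]}}

```text
time_s: 9.35
position: [543.8, -24.4, 52.5]
orientation: [0.088, 0.09, 0.992, -0.008]
force: [-8.8, 0.4, 23.2]
gripper_width: 63.8
```

{"api": "play_rows", "payload": {"moves": [[[0, 0, 0], [0, 0, 0], 0.064], [[0, 0, 0], [0, 0, 0], 0.064], [[0, 0, 0], [0, 0, 0], 0.064], [[0, 0, 0], [0, 0, 0], 0.064], [[0, 0, 0], [0, 0, 0], 0.064], [[0, 0, 0], [0, 0, 0], 0.064], [[0, 0, 0], [0, 0, 0], 0.064], [[0, 0, 0], [0, 0, 0], 0.064]]}}

```text
time_s: 10.15
position: [543.8, -24.5, 52.5]
orientation: [0.088, 0.09, 0.992, -0.008]
force: [-9.3, 0.6, 24.1]
gripper_width: 64.0
```

{"api": "play_rows", "payload": {"moves": [[[0, 0, 0], [0, 0, 0], 0.064], [[0, 0, 0], [0, 0, 0], 0.064], [[0, 0, 0], [0, 0, 0], 0.064], [[0, 0, 0], [0, 0, 0], 0.064], [[0, 0, 0], [0, 0, 0], 0.064], [[0, 0, 0], [0, 0, 0], 0.064], [[0, 0, 0], [0, 0, 0], 0.064], [[0, 0, 0], [0, 0, 0], 0.064]]}}

```text
time_s: 10.95
position: [543.8, -24.4, 52.5]
orientation: [0.088, 0.09, 0.992, -0.008]
force: [-8.5, 0.6, 23.2]
gripper_width: 64.2
```

{"api": "play_rows", "payload": {"moves": [[[0, 0, 0], [0, 0, 0], 0.064], [[0, 0, 0], [0, 0, 0], 0.064], [[0, 0, 0], [0, 0, 0], 0.064], [[0, 0, 0], [0, 0, 0], 0.064], [[0, 0, 0], [0, 0, 0], 0.064], [[0, 0, 0], [0, 0, 0], 0.064], [[0, 0, 0], [0, 0, 0], 0.064], [[0, 0, 0], [0, 0, 0], 0.064]]}}

```text
time_s: 11.75
position: [543.8, -24.5, 52.5]
orientation: [0.088, 0.09, 0.992, -0.008]
force: [-8.9, 0.9, 23.9]
gripper_width: 63.8
```

```bash
python3 -c "
from h import *
s,M,D,n=go(np.array([542.5,-24.6,63]))
print(s['force']@M,s['torque']@M)"
```

```text
t 11.75 pos [543.8 -24.5  52.5] F [-8.9  0.9 23.9] w 63.8 q [-0.03  0.33 -0.58  0.48 -0.03  0.15]
turn deg (tool) [ 0.02  0.12 -0.01]
shift now axes [ -0.7  -0.4 -10.6] desired axes [ -0.6  -0.4 -10.6]
[  4.63440617  -0.6876455  -25.06824612] [0.17219088 1.16126626 0.02814054]
```

{"api": "play_rows", "payload": {"moves": [[[0, 0, 0], [0, 0, -0.005], 0.064], [[0, 0, 0], [0, 0, -0.01], 0.064], [[0, 0, 0], [0, 0, -0.01], 0.064], [[0, 0, 0], [0, 0, -0.01], 0.064], [[0, 0, 0], [0, 0, 0], 0.064]]}}

```text
time_s: 12.25
position: [538.4, -23.4, 85.9]
orientation: [0.088, 0.09, 0.992, -0.008]
force: [0.7, -0.4, -0.2]
gripper_width: 64.0
```

{"api": "play_rows", "payload": {"moves": [[[0, 0, 0], [0.01, 0, 0], 0], [[0, 0, 0], [0.01, 0, 0], 0], [[0, 0, 0], [0.01, 0, 0], 0], [[0, 0, 0], [0.01, 0, 0], 0], [[0, 0, 0], [0, 0, 0], 0], [[0, 0, 0], [0, 0, 0], 0], [[0, 0, 0], [0, 0, 0], 0], [[0, 0, 0], [0, 0, 0], 0]]}}

```text
time_s: 13.05
position: [499.6, -16.4, 77.8]
orientation: [0.087, 0.09, 0.992, -0.008]
force: [-0.1, -0.2, -0.5]
gripper_width: 0.0
```

```bash
python3 -c "
from h import *
from workcell import env
import cv2
go(np.array([504.3,-18,57]))
c=env.camera('wrist')
im=c['pixels'][130:400,140:500]
g=(np.clip(cv2.resize(im,None,fx=2.2,fy=2.2,interpolation=cv2.INTER_CUBIC)/255.,0,1)**.6*255).astype('uint8');cv2.imwrite('pics/w6g.png',g)
"
```

```text
t 13.05 pos [499.6 -16.4  77.8] F [-0.1 -0.2 -0.5] w 0.0 q [-0.01  0.23 -0.64  0.52 -0.03  0.16]
turn deg (tool) [ 0.01  0.06 -0.02]
shift now axes [-1.2 -0.8 21.3] desired axes [-1.2 -0.8 21.3]
```

View pics/w6g.png

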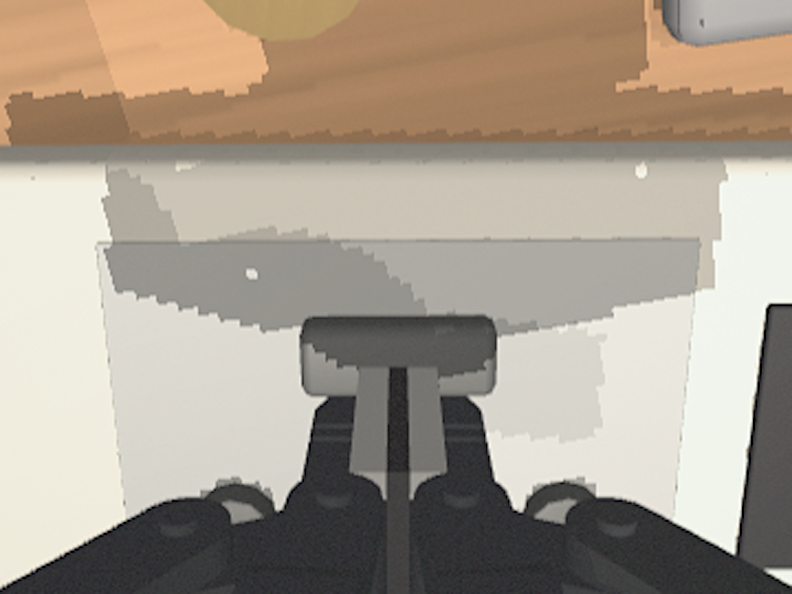

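Shut tips are centred on the long key (column 398 for both), about 2 mm too far up-slope. The round keys are visible again, up. Descending onto the long key.

{"api": "play_rows", "payload": {"moves": [[[0, 0, 0], [0.0015, 0, 0.006], 0], [[0, 0, 0], [0, 0, 0.006], 0], [[0, 0, 0], [0, 0, 0.004], 0], [[0, 0, 0], [0, 0, 0.002], 0], [[0, 0, 0], [0, 0, 0], 0], [[0, 0, 0], [0, 0, 0], 0]]}}

```text
time_s: 13.7
position: [500.5, -16.6, 59.4]
orientation: [0.087, 0.09, 0.992, -0.008]
force: [0.6, 0.1, 0.4]
gripper_width: 0.1
```

```bash
python3 -c "
from h import *
from workcell import env
import cv2
go(np.array([504.3,-18,57]))
c=env.camera('wrist')
im=c['pixels'][130:400,140:500]
g=(np.clip(cv2.resize(im,None,fx=2.2,fy=2.2,interpolation=cv2.INTER_CUBIC)/255.,0,1)**.6*255).astype('uint8');cv2.imwrite('pics/w7g.png',g)
"
```

```text
t 13.7 pos [500.5 -16.6  59.4] F [0.6 0.1 0.4] w 0.1 q [-0.01  0.26 -0.67  0.47 -0.03  0.16]
turn deg (tool) [-0.   -0.01 -0.01]
shift now axes [-3.6 -0.7  3.1] desired axes [-3.6 -0.7  3.1]
```

View pics/w7g.png

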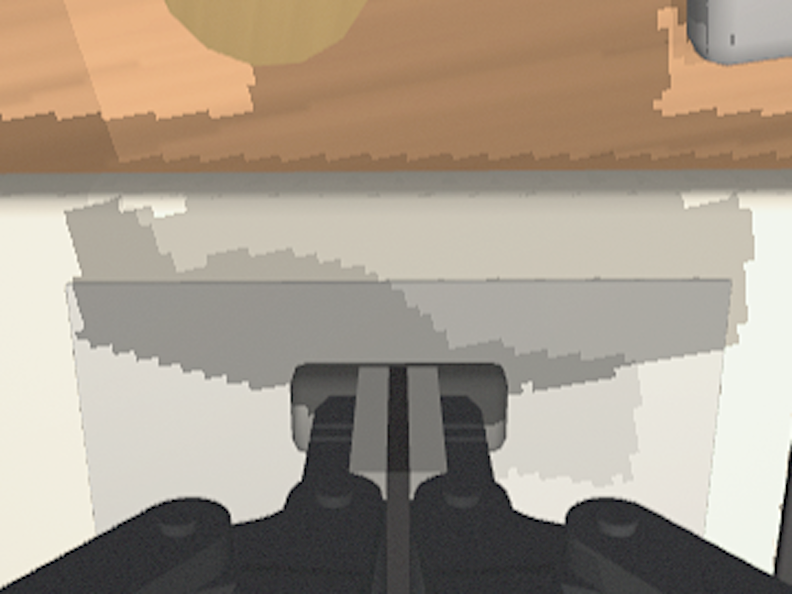

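{"api": "play_rows", "payload": {"moves": [[[0, 0, 0], [0, 0, 0.002], 0], [[0, 0, 0], [0, 0, 0.002], 0], [[0, 0, 0], [0, 0, 0], 0], [[0, 0, 0], [0, 0, 0], 0]]}}

```text
time_s: 14.15
position: [501.4, -16.7, 55.7]
orientation: [0.087, 0.09, 0.992, -0.008]
force: [0.3, 0.1, 1.8]
gripper_width: 0.1
```

{"api": "play_rows", "payload": {"moves": [[[0, 0, 0], [0, 0, 0.002], 0], [[0, 0, 0], [0, 0, 0], 0], [[0, 0, 0], [0, 0, 0], 0]]}}

```text
time_s: 14.45
position: [501.8, -16.8, 53.8]
orientation: [0.087, 0.09, 0.992, -0.008]
force: [-0.6, -0.1, 3.2]
gripper_width: 0.4
```

{"api": "play_rows", "payload": {"moves": [[[0, 0, 0], [0, 0, 0.001], 0], [[0, 0, 0], [0, 0, 0], 0], [[0, 0, 0], [0, 0, 0], 0]]}}

```text
time_s: 14.75
position: [501.9, -16.8, 52.8]
orientation: [0.087, 0.09, 0.992, -0.008]
force: [-0.2, -0.1, 3.5]
gripper_width: 0.3
```

{"api": "play_rows", "payload": {"moves": [[[0, 0, 0], [0, 0, 0.0015], 0], [[0, 0, 0], [0, 0, 0], 0], [[0, 0, 0], [0, 0, 0], 0]]}}

```text
time_s: 15.05
position: [502.2, -16.9, 51.4]
orientation: [0.087, 0.09, 0.992, -0.008]
force: [-1.6, 0.2, 6.0]
gripper_width: -0.1
```

{"api": "play_rows", "payload": {"moves": [[[0, 0, 0], [0, 0, 0.001], 0], [[0, 0, 0], [0, 0, 0], 0], [[0, 0, 0], [0, 0, 0], 0]]}}

```text
time_s: 15.35
position: [502.3, -16.9, 51.2]
orientation: [0.087, 0.09, 0.992, -0.008]
force: [-5.3, 0.9, 14.7]
gripper_width: 0.1
```

Bottomed: the position stalled and the force jumped to 15 N, well over 5.5 N. Releasing.

{"api": "play_rows", "payload": {"moves": [[[0, 0, 0], [0, 0, 0], 0], [[0, 0, 0], [0, 0, -0.006], 0], [[0, 0, 0], [0, 0, -0.014], 0], [[0, 0, 0], [0, 0, -0.025], 0], [[0, 0, 0], [0, 0, -0.025], 0], [[0, 0, 0], [0, 0, -0.025], 0], [[0, 0, 0], [0, 0, 0], 0], [[0, 0, 0], [0, 0, 0], 0]]}}

```text
time_s: 16.15
position: [485.6, -13.9, 143.5]
orientation: [0.087, 0.09, 0.992, -0.008]
force: [-0.5, -0.2, 0.1]
gripper_width: 0.1
```

```bash
python3 -c "
from h import *
from workcell import env
import cv2
go(np.array([504.3,-18,57]))
for n in ('wrist','top'):
  c=env.camera(n);cv2.imwrite(f'pics/{n}8.png',c['pixels'])
"
```

```text
t 16.15 pos [485.6 -13.9 143.5] F [-0.5 -0.2  0.1] w 0.1 q [-0.01  0.13 -0.57  0.7  -0.03  0.17]
turn deg (tool) [-0.   -0.01 -0.01]
shift now axes [-3.8 -0.6 88.5] desired axes [-3.8 -0.7 88.5]
```

View pics/wrist8.png

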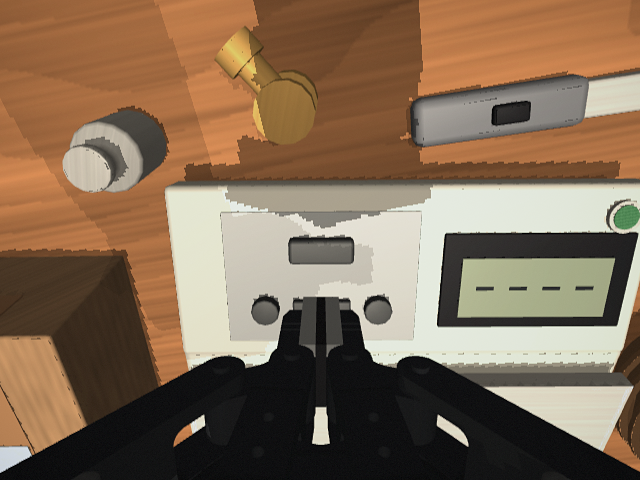

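View pics/top8.png

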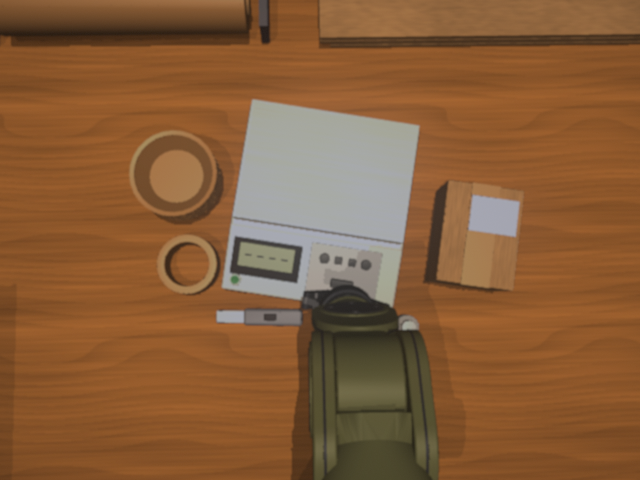

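The wrist view shows all keys up: the round ones at (265,310) and (378,310), the long one at (321,250). In the top view the pan, tape, bowls, cutter and carton are where they were. The gripper is clear.

```bash
python3 -c "
from workcell import env
print(env.job_done())"
```

```text
the job is handed in; nothing more can be done
None
```

I pressed both round keys down together, one fingertip on each, and held them against their stops for about 3.6 s. I let both up, then tapped the long key with the fingers shut until it bottomed and released it. The job was handed in at about 16.3 s of the 42 s allowed.

- **Round keys:** the motion stalled at 5 mm travel with about 25 N in total. The wrist moment suggests a split of roughly 15 N and 10 N, so each key had more than the 5.5 N that holds it down. That split is an estimate, as I had no direct reading of key travel.
- **Long key:** it stalled at its stop with about 15 N.
- **After release:** the wrist view showed the round keys and the long key up, with the gripper about 90 mm clear and the force back to zero.
- **Bench:** the pan, tape, bowls, cutter and carton had not moved in the last pictures. The weight and the valve were partly or wholly hidden by the arm in the last top view, but the wrist view showed both standing.
- **Checks that disagreed:** the first two-camera key heights came out about 3.5 mm below the text's, so I used the force to find contact. The wrist camera also differed from the other two by about 2 mm sideways, so I centred the fingers on the keys by eye. The display read "- - - -" throughout, so it neither confirms nor denies that the zero was stored.

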